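# Set full choke and prime the carburettor

## Task

Ready the carburettor on the bench jig for a cold-start check: with the fingertips, push the choke lever (the one that ends in a flat upright paddle) past its half-choke notch and on until it sits at the full-choke stop, then press the primer plunger on top all the way down and let it come back up. Only push and press, grasp and lift nothing; leave the ball-ended throttle lever where it is, do not shift the jig, and leave the other things on the bench undisturbed.

Things in the scene. Friction and masses are not known exactly. Their poses are not given: they have to be found in the camera images.
- carb: Grey cast-metal carburettor on a loose dark steel jig plate (200 x 180 x 16, 6.5 kg in all; 20 N sideways does not shift it). Origin: centre of the plate's underside. x runs along the horizontal throat from the flared round intake (-x end, nearer the robot) to the flat flange (+x end); z up. Top cover 112 above the bench. Choke lever on the +y side, throttle lever on the -y side, primer on top.
- choke_pivot (a point): Vertical pivot axis of the choke lever, at lever-arm height (124 above the bench), fixed to the carburettor. Pushing the paddle square to the lever, each hump of the detent takes 5 to 8 N; then the lever snaps into the next notch by itself.
- choke_paddle (a point): Choke lever: flat steel bar (11 wide, top face 127 above the bench) with a flat upright paddle at its end: 24 along the lever, 5 thick across it, top edge 162 above the bench. This point is the middle of the paddle's top edge, 72 from the pivot axis; it moves with the lever.
- choke (a joint): Angle of the choke lever, rad, growing clockwise seen from above: 0 = off stop (paddle towards the intake end), 0.56 = half-choke notch (lever square to the throat), 1.10 = full-choke stop, rigid (paddle towards the flange end). Starts at 0. A sprung detent holds it at 0, 0.56 and 1.10, with humps between at about 0.28 and 0.84.
- throttle_ball (a point): Centre of the 22 mm steel ball at the end of the throttle lever, 155 above the bench and 72 from its pivot; the lever is the mirror image of the choke lever on the other (-y) side, with a ball on a stem instead of a paddle. To be left alone.
- throttle (a joint): Angle of the throttle lever, 0 to 1.10 rad; it starts anywhere and stays where it is by friction. To be left alone.
- primer_top (a point): Centre of the top face of the primer plunger: upright steel plunger, 20 across, on the carburettor's top near the intake end, top 134 above the bench when out, in a 36-wide round collar whose top is 124 above the bench. It moves with the plunger.
- primer (a joint): How far the primer plunger is pressed, m: 0 = out, 0.007 = fully down (rigid stop). A spring pushes it back; fully down takes 5 N.
- pump: aluminium hand vacuum pump with two black handles and a round dial gauge, 150 mm barrel, lying on the bench; bystander; origin under the middle of the barrel
- can: upright round metal spray can, radius 33, 140 tall, beyond the flange end of the jig; bystander; origin at the centre of its underside
- jar: small closed glass jar, radius 20, 50 tall, on the bench before the intake end of the jig; bystander; origin at the centre of its underside
- spool: solder wire spool standing on its flange, radius 26, 36 tall; bystander; origin at the centre of its underside
- driver: screwdriver 200 long lying on the bench; bystander; origin on the bench under it
- socket: small steel socket, 20 across, 25 tall, standing on the jig plate; bystander; origin at the centre of its underside
- jet: small brass jet, 14 across, 16 tall, standing on the jig plate; bystander; origin at the centre of its underside

How it is judged:
By the outcome, as a careful person would: the job done as asked, in the order asked, and still so for the second after the job is handed in, with the robot touching nothing.
It also fails if it takes over 42 s, if anything falls off the work surface, if the arm or the gripper's body presses on something with over 40 N, if the wrist force passes 120 N, or if a joint passes its speed limit or range.

## Robot

A 6-joint arm with a two-finger parallel gripper is mounted at the origin on the work surface. World frame = base frame: x ahead of the robot, y to its left, z up, the work surface at z = 0. Lengths are in mm, angles in rad, forces in N, time in s.
With the tool pointing down it reaches from about 275 to 825 mm from the base axis. Payload 4.9 kg.
Tool frame: the origin (TCP) lies at the very end of the fingers, on their centre line; the grasp point (between the pads) lies 19 mm behind it; z points along the fingers, y is the line along which they close (so a half turn about z gives the same grasp; the last joint's range is limited). The gripper opens to 85 mm and grips with 20 to 120 N. Pads are 22 mm wide; open, the fingers measure 114 mm over their backs; the gripper's body (76 mm by 85 mm) begins 54 mm behind the grasp point. The pads swing forward as they close: fully open they stand 13 mm farther back than shut.
Start: joints at [1.113, 0.326, -0.193, 1.052, 0, 1.437], TCP at [174.989, 521.438, 231.281] pointing down, gripper open.
Joint ranges: [-2.65, 2.65], [-0.97, 1.79], [-1.3, 1.35], [-1.93, 2.1], [-1.47, 1.37], [-3.14, 3.14]. Speed limits (rad/s): [2.57, 2.57, 3.14, 3.14, 3.14, 3.14].

## Interface

Orientations are given as [roll, pitch, yaw] about the fixed x, y, z axes, in that order (R = Rz(yaw) Ry(pitch) Rx(roll)).
In Python, from bench import bot, solve_ik, imaging gives the robot as it stands. Calls block until the motion is done:
- bot.move_ptp(position, orientation): joint-space move of the TCP to a pose.
- bot.movel(position, rot=None, max_speed=150, threshold=None): straight line of the TCP; rot=None keeps the orientation; max_speed is the mean speed in mm/s. With threshold (N) it stops when the force on the tool has changed by that much, and returns True; else False.
- bot.move_j(angles): joint-space move.
- bot.grip(opening, effort=None): opening from 0.0 (shut) to 1.0 (fully open); effort is the grip in N (None keeps the last); returns when the fingers have stopped.
- bot.dwell(seconds).
- solve_ik(position, orientation): joint angles nearest the present ones, or None.
- bot.get_state(): the state.
- imaging.capture(name): name is "scene" or "top" or "wrist"; returns the picture (420x560x3 uint8, blue, green, red); there is no depth.
- imaging.camera_model(name): a dict with "K" (3x3 intrinsics, pixels), "position" and "rotation" of the camera in the world. Camera axes: x right, y up, looking along -z (the intrinsics and any distortion apply to the point x, -y, -z); pixel columns grow to the right and rows downward; lengths in mm; the calibration is good to about 2 mm. A picture is of the moment at which its call begins: read the wrist's pose just before it. camera_model takes no time and is no camera call; for the wrist camera it gives the pose at the moment of the call.
A pose or a line that the arm cannot do raises bot.IKError and nothing moves.
- bot.sign_off(): hands the job in; it is judged then, once.
The state is a dict: "t": time; "qpos": joint angles; "joint_velocities": joint speeds; "effort": joint torques, N m; "tcp_pos": TCP position; "orientation": TCP orientation; "contact_force": force on the tool from outside, world axes, zero at the start; "wrist_torque": the same for the moment, N m; "opening": opening from 0.0 (shut) to 1.0 (fully open); "gripper_force": force on a finger pad.
Only numpy, scipy, OpenCV 4.12 (cv2) and the standard library are available. Lean on these libraries where they do the work, as an engineer would, in place of code of your own. Each camera call takes 0.05 s, during which the arm holds its last target. There are 200 camera calls.

## Working session

There is one attempt and no reset: what is moved stays moved. The work goes in short steps, each a Python script; the robot and the scene stay as the last script left them, time stands still between calls to the robot, and variables do not carry over. Pictures are saved under pics/ and viewed, at most 10 in all, crops included, and the job is handed in when it is done.

```bash
mkdir -p pics; ls; python3 - <<'E'
from bench import bot,imaging
import cv2,numpy as np
np.set_printoptions(precision=3,suppress=True)
for n in("top","scene"):
    im=imaging.capture(n); cv2.imwrite(f"pics/{n}0.png",im)
    m=imaging.camera_model(n); print(n,m)
print(bot.get_state())
E
```

```text
pics
top {'K': array([[476.63 ,   0.   , 280.66 ],
       [  0.   , 476.63 , 208.802],
       [  0.   ,   0.   ,   1.   ]]), 'position': array([ 266.989,    7.437, 1441.397]), 'rotation': array([ 0.219,  0.003, -1.593])}
scene {'K': array([[431.659,   0.   , 279.565],
       [  0.   , 431.659, 209.288],
       [  0.   ,   0.   ,   1.   ]]), 'position': array([1033.22 ,  483.646,  887.941]), 'rotation': array([0.701, 0.018, 2.337])}
{'t': 0.1, 'qpos': array([ 1.113,  0.327, -0.193,  1.052, -0.   ,  1.437]), 'joint_velocities': array([-0.001, -0.002,  0.003, -0.   , -0.001, -0.001]), 'effort': array([  0.001, -44.424,  26.304,   0.008,  -0.   ,  -0.   ]), 'tcp_pos': array([174.745, 520.958, 230.579]), 'orientation': array([-3.14 , -0.   ,  2.818]), 'contact_force': array([-0.355,  0.851, -0.193]), 'wrist_torque': array([0.001, 0.017, 0.04 ]), 'gripper_force': 0.0, 'opening': 1.0016017621390745}
```

View pics/top0.png

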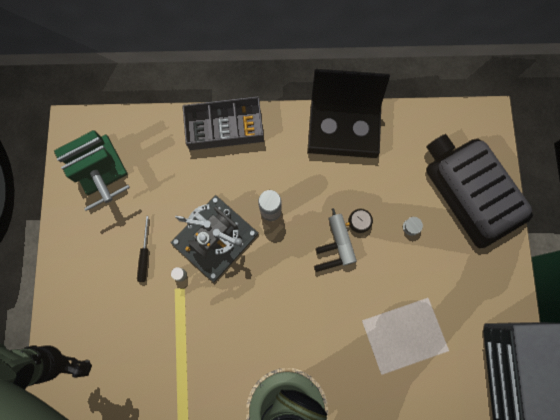

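View pics/scene0.png

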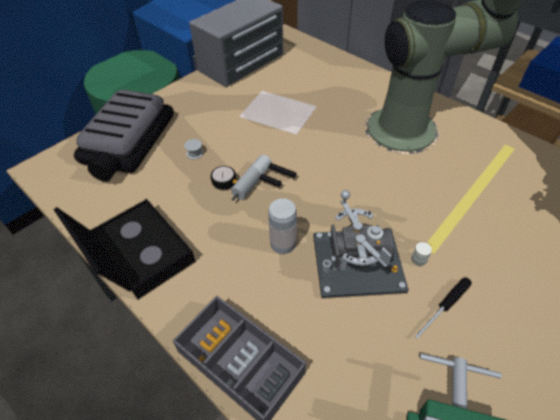

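The top view shows the jig at about (215,239), the can at (270,205), the jar at (179,274) and the driver at (145,250). The scene view shows the jig at about (360,262). I'll enlarge both around the jig.

```bash
cat > h.py <<'E'
import cv2,numpy as np
from scipy.spatial.transform import Rotation as R
from bench import bot,imaging,solve_ik
np.set_printoptions(precision=2,suppress=True)
def cam(n,m=None):
    m=m or imaging.camera_model(n); r=np.array(m["rotation"])
    return np.array(m["K"]),np.array(m["position"]),(r if r.ndim==2 else R.from_euler('xyz',r).as_matrix())
def ray(c,uv):
    K,p,Rm=c; d=np.linalg.inv(K)@[uv[0],uv[1],1]; return p,Rm@[d[0],-d[1],-d[2]]
def onz(c,uv,z): p,d=ray(c,uv); return p+d*(z-p[2])/d[2]
def proj(c,X):
    K,p,Rm=c; q=Rm.T@(np.array(X,float)-p); u=K@[q[0],-q[1],-q[2]]; return u[:2]/u[2]
def tri(c1,u1,c2,u2):
    p,d=ray(c1,u1);q,e=ray(c2,u2);d=d/np.linalg.norm(d);e=e/np.linalg.norm(e)
    s=np.linalg.lstsq(np.c_[d,-e],q-p,rcond=None)[0];a,b=p+s[0]*d,q+s[1]*e
    return (a+b)/2,np.linalg.norm(a-b)
E
python3 - <<'E'
from h import *
print(imaging.camera_model("top").keys())
t=cv2.imread("pics/top0.png");s=cv2.imread("pics/scene0.png")
a=cv2.resize(t[190:290,165:265],(400,400),interpolation=cv2.INTER_CUBIC)
b=cv2.resize(s[180:310,305:435],(400,400),interpolation=cv2.INTER_CUBIC)
cv2.imwrite("pics/z0.png",np.hstack([a,b]))
c=cam("top");print(proj(c,[0,0,0]),onz(c,(215,239),0),onz(c,(179,274),50))
print(proj(cam("scene"),onz(c,(215,239),16)))
E
```

```text
dict_keys(['K', 'position', 'rotation'])
[287.14 411.21] [497.24 208.12   0.  ] [388.88 304.93  50.  ]
[358.3  257.75]
```

View pics/z0.png

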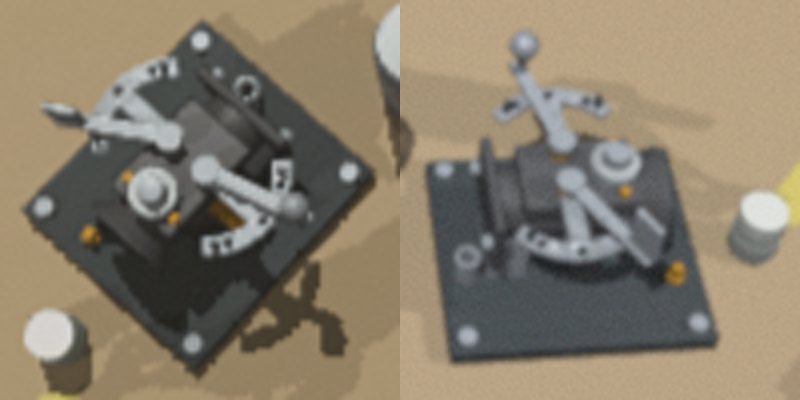

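Top view, in full-image pixels: choke pivot (207.8,224), paddle (180.5,218.3), primer (202.8,237.5), throttle pivot (216.5,232.5) and ball (238.2,241.5). I also read the four plate corners. Next I'll ray-cast these and check them against the known sizes.

```bash
python3 - <<'E'
from h import *
T=cam("top");S=cam("scene")
tp=lambda u,v:(165+u/4-.375,190+v/4-.375)
sp=lambda u,v:(305+(u-400)/3.077-.34,180+v/3.077-.34)
pts=dict(pivot=((171,136),(571,180),128),paddle=((62,108),(650,228),155),primer=((151,186),(618,152),134),thpiv=((206,168),(563,140),128),ball=((293,206),(524,44),155))
P={}
for k,(a,b,z) in pts.items():
    x,g=tri(T,tp(*a),S,sp(*b)); P[k]=onz(T,tp(*a),z); print(k,"top@z",P[k],"scene@z",onz(S,sp(*b),z),"tri",x,"gap %.1f"%g)
c=[onz(T,tp(*q),16) for q in((202,20),(25,210),(198,375),(375,178))]
print("corners",np.array(c),"sides",[np.linalg.norm(c[i]-c[i-1]) for i in range(4)])
d=lambda a,b:np.linalg.norm((P[a]-P[b])[:2])
print(d("pivot","paddle"),d("thpiv","ball"),d("pivot","thpiv"),d("pivot","primer"))
v=(P["paddle"]-P["pivot"]);print("lever az",np.arctan2(v[1],v[0]), "can",onz(T,(270,198),140))
E
```

```text
pivot top@z [520.86 212.03 128.  ] scene@z [520.27 213.68 128.  ] tri [520.49 212.83 127.66] gap 1.7
paddle top@z [536.98 283.19 155.  ] scene@z [534.47 285.03 155.  ] tri [536.08 284.18 156.25] gap 2.8
primer top@z [484.69 224.58 134.  ] scene@z [481.74 225.17 134.  ] tri [483.86 225.08 136.17] gap 2.0
thpiv top@z [497.55 187.32 128.  ] scene@z [495.45 187.76 128.  ] tri [496.91 187.74 129.52] gap 1.5
ball top@z [465.22 124.15 155.  ] scene@z [461.95 122.22 155.  ] tri [464.67 123.88 158.45] gap 0.1
corners [[633.04 206.59  16.  ]
 [488.15 339.06  16.  ]
 [361.91 207.44  16.  ]
 [506.64  74.63  16.  ]] sides [np.float64(182.73493317516167), np.float64(196.31523973633915), np.float64(182.38141946615028), np.float64(196.43100047498777)]
72.96507607055678 70.95530625947923 33.973524883468606 38.282276024214575
lever az 1.347932321964673 can [587.87  34.88 140.  ]
```

All distances agree with the given sizes: lever 73, sides 182/196, pivot heights about 128. The carb yaw is about -0.74 and the lever azimuth about 1.36. I'll shut the gripper, move above, look with the wrist camera and check the IK along the arc.

```bash
cat >> h.py <<'E'
PIV=np.array([520.6,212.6]); A0=1.375   # lever azimuth at choke 0
def fing(q,back,z,r=72):
    a=A0-q; t=np.array([np.sin(a),-np.cos(a)])
    p=PIV+r*np.array([np.cos(a),np.sin(a)])-back*t
    return [p[0],p[1],z],[np.pi,0,a+np.pi/2]
E
python3 - <<'E'
from h import *
for q in (0,.3,.6,.9,1.1): print(solve_ik(*fing(q,14,138)))
bot.grip(0.0)
p,o=fing(0,60,300); p[0]-=40;p[1]-=60
bot.move_ptp(p,o)
m=imaging.camera_model("wrist"); im=imaging.capture("wrist"); cv2.imwrite("pics/w1.png",im)
import pickle;pickle.dump(m,open("w1.pkl","wb"))
print(m,bot.get_state()["tcp_pos"],bot.get_state()["t"])
for X in ([*PIV,127],[535,283,162],[484.5,224.8,134]): print(proj(cam("wrist",m),X))
E
```

```text
[ 0.38  0.48 -0.21  0.88  0.    0.57]
[ 0.36  0.51 -0.16  0.9   0.    0.86]
[ 0.33  0.53 -0.12  0.92  0.    1.13]
[ 0.3   0.55 -0.09  0.93  0.    1.4 ]
[ 0.28  0.55 -0.08  0.93  0.    1.58]
{'K': array([[316.54,   0.  , 280.05],
       [  0.  , 316.54, 208.16],
       [  0.  ,   0.  ,   1.  ]]), 'position': array([356.15, 251.19, 443.02]), 'rotation': array([-0.32,  0.  ,  1.38])} [435.24 235.65 299.76] 2.375
[274.94 263.  ]
[345.49 279.99]
[279.35 234.16]
```

View pics/w1.png

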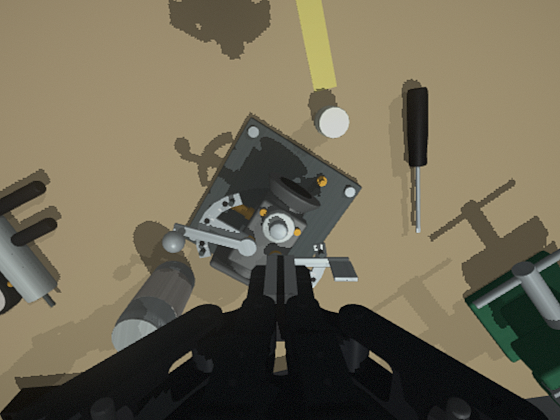

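The primer appears at (278,231) against a predicted (279,234), and the paddle top edge at (346,281) against (345,280). The calibration agrees, so I'll push.

```bash
python3 - <<'E'
from h import *
p,o=fing(0,40,300); bot.move_ptp(p,o)
p,o=fing(0,40,138); bot.movel(p,o,max_speed=120)
f0=np.array(bot.get_state()["contact_force"])
def step(q,back,thr,sp):
    p,o=fing(q,back,138); h=bot.movel(p,o,max_speed=sp,threshold=thr); s=bot.get_state()
    f=s["contact_force"]-f0; a=A0-q; t=np.array([np.sin(a),-np.cos(a),0])
    print("q%.2f"%q,h,"ftan %.1f"%(f@t),f,"t%.1f"%s["t"],s["tcp_pos"]-p); return h
step(0,20,10,60)
for q in np.arange(0,0.96,0.08):
    if step(q,13.5,16,40): break
m=imaging.camera_model("wrist"); cv2.imwrite("pics/w2.png",imaging.capture("wrist"))
c=cam("wrist",m)
for q in(.56,1.1): print(q,proj(c,fing(q,0,162)[0]))
E
```

```text
q0.00 False ftan 0.4 [ 0.4  -0.24 -0.71] t4.8 [ 0.36 -0.21 -0.14]
q0.00 False ftan -0.9 [-0.96 -0.42 -0.24] t5.1 [-0.06 -0.12 -0.14]
q0.08 False ftan -5.1 [-5.2   0.31  0.75] t5.4 [-1.05  0.07 -0.19]
q0.16 False ftan -6.5 [-6.51  1.27  1.44] t5.7 [-1.06  0.11 -0.22]
q0.24 False ftan -2.4 [-2.93 -0.54 -0.54] t6.0 [ 0.01 -0.27 -0.17]
q0.32 False ftan -0.2 [-0.83 -1.12 -0.36] t6.3 [0.96 0.09 0.36]
q0.40 False ftan -0.2 [-1.12 -1.31 -0.05] t6.6 [0.24 0.06 0.14]
q0.48 False ftan 0.2 [-0.79 -1.24  0.18] t6.9 [-0.11  0.08 -0.  ]
q0.56 False ftan -0.1 [-0.3  -0.12 -1.17] t7.2 [-0.31  0.09 -0.07]
q0.64 False ftan -3.4 [-3.59  1.33  1.51] t7.5 [-0.89  0.65 -0.06]
q0.72 False ftan -4.9 [-4.61  2.63  0.72] t7.8 [-0.85  0.64 -0.1 ]
q0.80 False ftan -1.4 [-2.12  0.27  0.31] t8.1 [-0.11 -0.3  -0.09]
q0.88 False ftan 0.0 [-1.09 -0.59  0.02] t8.4 [ 0.67 -0.37  0.13]
0.56 [271.01 277.89]
1.1 [275.73 350.18]
```

Both humps were felt and the lever snapped on each time. Next I'll feel for the stop gently, back off and lift, then press the primer.

```bash
python3 - <<'E'
from h import *
f0=np.array(bot.get_state()["contact_force"])
for q in np.arange(0.92,1.2,0.04):
    p,o=fing(q,13.5,138); h=bot.movel(p,o,max_speed=25,threshold=8); s=bot.get_state()
    print("q%.2f"%q,h,s["contact_force"]-f0,"t%.1f"%s["t"])
    if h: break
p,o=fing(q,35,138); bot.movel(p,o,max_speed=80)
p[2]=260; bot.movel(p,o)
# view from above the primer
p=[400,200,330]; bot.move_ptp(p,[np.pi,0,2.8])
m=imaging.camera_model("wrist"); cv2.imwrite("pics/w3.png",imaging.capture("wrist"))
c=cam("wrist",m); print(m["position"],bot.get_state()["t"])
for q in(.56,1.1): print(q,proj(c,fing(q,0,162)[0]))
print("primer",proj(c,[484.5,224.8,134]))
E
```

```text
q0.92 False [ 0.27  0.6  -0.68] t8.7
q0.96 False [ 0.24 -0.42 -1.24] t9.0
q1.00 False [ 0.29 -1.49 -0.35] t9.2
q1.04 False [ 0.86 -0.98 -0.44] t9.5
q1.08 False [0.2  0.01 0.34] t9.8
q1.12 False [-2.04  4.69 -0.14] t10.1
q1.16 True [0.79 1.46 2.  ] t10.3
[324.35 227.31 472.73] 12.6
0.56 [383.15 303.91]
1.1 [359.99 325.51]
primer [324.5  240.38]
```

View pics/w3.png

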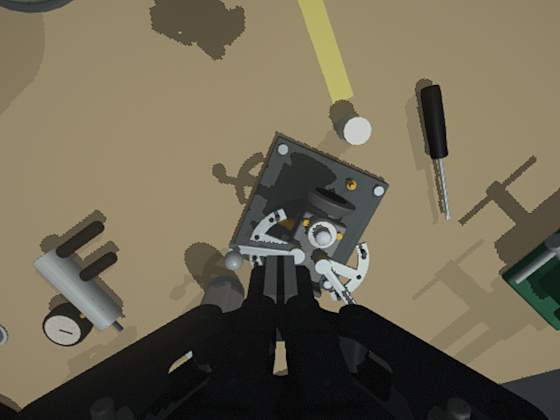

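The stop was felt at q≈1.12, and the lever now points to the flange end (pivot (322,262), running on past (350,305)). The primer is at (322,239), within about 1.5 mm of the prediction. Now I'll press it.

```bash
python3 - <<'E'
from h import *
o=[np.pi,0,2.40]; x,y=484.5,224.8
bot.move_ptp([x,y,170],o)
bot.movel([x,y,140],o,max_speed=60); bot.dwell(.2)
f0=np.array(bot.get_state()["contact_force"])
z=137
while z>120:
    h=bot.movel([x,y,z],o,max_speed=15,threshold=None); s=bot.get_state(); f=s["contact_force"]-f0
    print(z,"tcp %.1f"%s["tcp_pos"][2],f)
    if f[2]>14: break
    z-=1
bot.dwell(.2); s=bot.get_state(); print(s["tcp_pos"],s["contact_force"]-f0)
bot.movel([x,y,150],o,max_speed=40); bot.movel([x,y,260],o)
bot.move_ptp([300,330,330],[np.pi,0,2.8]); bot.dwell(.3)
for n in("top","scene"): cv2.imwrite(f"pics/{n}4.png",imaging.capture(n))
t=cv2.imread("pics/top4.png");s=cv2.imread("pics/scene4.png")
a=cv2.resize(t[190:290,165:265],(400,400),interpolation=cv2.INTER_CUBIC)
b=cv2.resize(s[180:310,305:435],(400,400),interpolation=cv2.INTER_CUBIC)
cv2.imwrite("pics/z4.png",np.hstack([a,b])); print(bot.get_state()["t"])
pp=proj(cam("top"),fing(1.1,0,162)[0]); print("exp paddle crop",(pp-[165,190]+.375)*4)
E
```

```text
137 tcp 136.9 [ 0.88  0.13 -0.52]
136 tcp 135.9 [ 0.37 -0.13 -0.32]
135 tcp 135.1 [ 1.02 -1.15 -0.33]
134 tcp 134.1 [ 0.31 -0.42  1.54]
133 tcp 133.1 [0.46 0.33 2.27]
132 tcp 132.1 [1.06 0.04 2.81]
131 tcp 131.1 [ 0.58 -0.41  3.42]
130 tcp 130.1 [1.16 0.36 2.79]
129 tcp 129.1 [ 0.36 -0.55  4.  ]
128 tcp 128.1 [0.6  0.06 5.38]
127 tcp 127.9 [-0.71 -1.12 11.21]
126 tcp 127.8 [-3.39 -1.16 18.07]
[484.74 224.89 127.78] [-2.7  -1.7  17.74]
20.4333
exp paddle crop [135.5   29.39]
```

View pics/z4.png

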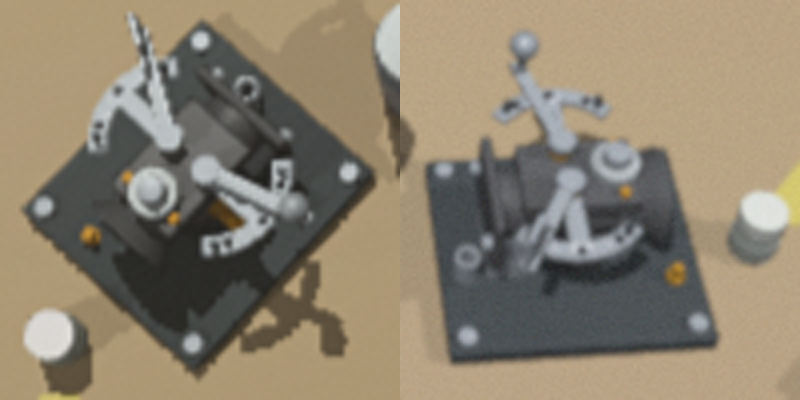

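The paddle is at crop (137,30) against an expected (135,29), which is the full-choke stop. The plunger met a rigid stop after about 7 mm and is back up. The plate corners, ball, socket, jet and jar have not moved.

```bash
python3 -c "
from bench import bot
print(bot.sign_off())"
```

```text
the job is handed in; nothing more can be done
None
```

The job is handed in at about 20 s: the choke lever sits at its full-choke stop, the primer was then pressed fully down and has come back up, and the final pictures show the throttle lever, jig and nearby items unmoved.

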